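# Put the loose fixings away in the flip-cap tubes

## Task

Put every fixing that lies in the compartment tray into the tube whose cap has its own colour (brass goes with yellow, galvanised with grey): flip the cap open, drop the fixing in. When you finish, all four caps must be pressed fully shut, also any that you found ajar; leave the gate handle, padlock and coach bolt where they lie.

Things in the scene. Friction and masses are not known exactly. Their poses are not given: they have to be found in the camera images.
- brass_turn: brass cupboard turn: brass rose 34 mm across and 6 mm thick, thin stem 12 mm across, topped by a grip bar 30 mm along its x, 12 mm along its y, from 16 to 36 mm above the underside. Belongs in the yellow-capped tube. Origin at the centre of its underside, z up as it stands. May be absent. Loose, 40 to 105 g.
- zinc_nut: grey galvanised cap nut: flange 34 mm across and 6 mm thick, round body 21 mm across up to 27 mm, then a dome (16 mm across) to 36 mm. Belongs in the grey-capped tube. Origin at the centre of its underside, z up as it stands. May be absent. Loose, 40 to 105 g.
- rubber_stop: black rubber door stop: flange 34 mm across and 6 mm thick, round post 24 mm across up to 36 mm. Belongs in the black-capped tube. Origin at the centre of its underside, z up as it stands. May be absent. Loose, 40 to 105 g.
- china_knob: white china cupboard knob: foot 32 mm across and 6 mm thick, neck 16 mm across, round head 28 mm across from 17 to 36 mm. Belongs in the white-capped tube. Origin at the centre of its underside, z up as it stands. May be absent. Loose, 40 to 105 g.
- tube_yellow: clear upright tube with the yellow cap, fixed in the wooden rack: 54 mm outside, 46 mm bore, 75 mm tall, inner floor 5 mm up. Origin at the centre of its underside, 16 mm above the table, z up; -x is the side of the cap's tab, +x the side of its hinge
- cap_yellow (a joint): hinge angle of the yellow cap in rad: 0 pressed fully shut, grows as the tab swings up and over to the tube's +x, stop at 2.1 (leaning back). Stiff: it stays where it is left and moves with about 0.6 N at the tab. Hinge line along the tube's y, at x = +30 mm, z = 78 mm of the tube's frame. The cap is a 57 mm disc 6 mm thick (shut: 75 to 81 mm above the tube's underside)
- tab_yellow (a point): grip point of the yellow cap's tab, 73 mm from the hinge line. The tab is a tongue 14 mm wide (along the tube's y), 8 mm thick, sticking out 24 mm beyond the disc; this point lies 14 mm from the disc and 10 mm from the tab's end, mid-thickness. It can be pinched on its two sides from above
- tube_grey: clear upright tube with the grey cap, fixed in the wooden rack: 54 mm outside, 46 mm bore, 75 mm tall, inner floor 5 mm up. Origin at the centre of its underside, 16 mm above the table, z up; -x is the side of the cap's tab, +x the side of its hinge
- cap_grey (a joint): hinge angle of the grey cap in rad: 0 pressed fully shut, grows as the tab swings up and over to the tube's +x, stop at 2.1 (leaning back). Stiff: it stays where it is left and moves with about 0.6 N at the tab. Hinge line along the tube's y, at x = +30 mm, z = 78 mm of the tube's frame. The cap is a 57 mm disc 6 mm thick (shut: 75 to 81 mm above the tube's underside)
- tab_grey (a point): grip point of the grey cap's tab, 73 mm from the hinge line. The tab is a tongue 14 mm wide (along the tube's y), 8 mm thick, sticking out 24 mm beyond the disc; this point lies 14 mm from the disc and 10 mm from the tab's end, mid-thickness. It can be pinched on its two sides from above
- tube_black: clear upright tube with the black cap, fixed in the wooden rack: 54 mm outside, 46 mm bore, 75 mm tall, inner floor 5 mm up. Origin at the centre of its underside, 16 mm above the table, z up; -x is the side of the cap's tab, +x the side of its hinge
- cap_black (a joint): hinge angle of the black cap in rad: 0 pressed fully shut, grows as the tab swings up and over to the tube's +x, stop at 2.1 (leaning back). Stiff: it stays where it is left and moves with about 0.6 N at the tab. Hinge line along the tube's y, at x = +30 mm, z = 78 mm of the tube's frame. The cap is a 57 mm disc 6 mm thick (shut: 75 to 81 mm above the tube's underside)
- tab_black (a point): grip point of the black cap's tab, 73 mm from the hinge line. The tab is a tongue 14 mm wide (along the tube's y), 8 mm thick, sticking out 24 mm beyond the disc; this point lies 14 mm from the disc and 10 mm from the tab's end, mid-thickness. It can be pinched on its two sides from above
- tube_white: clear upright tube with the white cap, fixed in the wooden rack: 54 mm outside, 46 mm bore, 75 mm tall, inner floor 5 mm up. Origin at the centre of its underside, 16 mm above the table, z up; -x is the side of the cap's tab, +x the side of its hinge
- cap_white (a joint): hinge angle of the white cap in rad: 0 pressed fully shut, grows as the tab swings up and over to the tube's +x, stop at 2.1 (leaning back). Stiff: it stays where it is left and moves with about 0.6 N at the tab. Hinge line along the tube's y, at x = +30 mm, z = 78 mm of the tube's frame. The cap is a 57 mm disc 6 mm thick (shut: 75 to 81 mm above the tube's underside)
- tab_white (a point): grip point of the white cap's tab, 73 mm from the hinge line. The tab is a tongue 14 mm wide (along the tube's y), 8 mm thick, sticking out 24 mm beyond the disc; this point lies 14 mm from the disc and 10 mm from the tab's end, mid-thickness. It can be pinched on its two sides from above
- tray: shallow blue plastic compartment tray, fixed, 225 mm square, 18 mm tall, 5 mm floor and walls, one divider each way making four compartments of 105 mm square. Origin at the centre of its underside, 4 mm above the table (on the green drawer floor)
- rack: wooden rack, fixed: base 100 x 320 mm (x, y), 12 mm thick, rails up to 52 mm; the four tubes stand on its base in a row along its y, 72 mm apart, their axes parallel to its own. Origin at the centre of its underside, 4 mm above the table
- gate_handle: grey cast aluminium gate handle lying on the drawer floor, 160 mm long, 42 mm high. To be left alone. Origin at the centre of its underside
- padlock: brass padlock lying flat, 50 mm wide, 22 mm high. To be left alone. Origin under the middle of its brass body
- coach_bolt: galvanised coach bolt with square head and nut, 115 mm long, 28 mm high, lying down. To be left alone. Origin under its middle
Not all that is in view belongs to the job. What is shaped like the brass_turn but red is not meant. Leave any green look-alike of the china_knob alone.

How it is judged:
At the end, for the whole second after the job is handed in: Each fixing present lies at rest inside the tube with the cap of its colour (origin within 24 mm of the tube's axis, and below 55 mm of its 75 mm height); all four caps are below 0.05 rad; nothing is touched (horizontal distance between brass_turn and tube_yellow below 0.024 m and z of brass_turn in the frame of tube_yellow below 0.055 m and linear speed of each of brass_turn, zinc_nut, rubber_stop, china_knob below 0.03 m/s and horizontal distance between zinc_nut and tube_grey below 0.024 m and z of zinc_nut in the frame of tube_grey below 0.055 m and horizontal distance between rubber_stop and tube_black below 0.024 m and z of rubber_stop in the frame of tube_black below 0.055 m and horizontal distance between china_knob and tube_white below 0.024 m and z of china_knob in the frame of tube_white below 0.055 m and value of joint each of cap_yellow, cap_grey, cap_black, cap_white below 0.05 rad).
It fails at once if the gate handle is moved by more than 30 mm (distance of gate_handle from where it was at the start of the episode above 0.03 m).
It fails at once if the padlock is moved by more than 30 mm (distance of padlock from where it was at the start of the episode above 0.03 m).
It fails at once if the coach bolt is moved by more than 30 mm (distance of coach_bolt from where it was at the start of the episode above 0.03 m).
Of brass_turn, zinc_nut, rubber_stop, china_knob only 3 to 4 are there at a start; the rules pass over those that are not, and their reading is None.
At some moment in a run one of brass_turn, zinc_nut, rubber_stop, china_knob may be knocked a few centimetres aside while the robot is not near it.
It also fails if it takes over 210 s, if anything falls off the work surface, if the arm or the gripper's body presses on something with over 40 N, if the wrist force passes 120 N, or if a joint passes its speed limit or range.

## Robot

A 6-joint arm with a two-finger parallel gripper is mounted at the origin on the work surface. World frame = base frame: x ahead of the robot, y to its left, z up, the work surface at z = 0. Lengths are in m, angles in rad, forces in N, time in s.
With the tool pointing down it reaches from about 0.375 to 0.975 m from the base axis. Payload 3.8 kg.
Tool frame: the origin (TCP) lies between the finger pads; the fingertips stand 8 mm ahead of it and the grasp point (between the pads) lies 11 mm behind it (tcp_to_tips is the distance from the TCP to the fingertips, in m); z points along the fingers, y is the line along which they close (so a half turn about z gives the same grasp; the last joint's range is limited). The gripper opens to 85 mm and grips with 20 to 120 N. Pads are 22 mm wide; open, the fingers measure 114 mm over their backs; the gripper's body (76 mm by 85 mm) begins 54 mm behind the grasp point. The pads swing forward as they close: fully open they stand 13 mm farther back than shut.
Start: joints at [1.198, 0.264, 1.604, -0, 1.274, -0.037], TCP at [0.222, 0.637, 0.239] pointing down, gripper open.
Joint ranges: [-2.63, 2.63], [-0.94, 2.18], [0.31, 2.57], [-1.31, 4.45], [0, 2.66], [-2.55, 2.55]. Speed limits (rad/s): [2.57, 2.57, 3.14, 3.14, 3.14, 3.14].

## Interface

Orientations are given as a rotation vector (axis times angle).
In Python, from workcell import * gives the robot as it stands.
- The arm moves only by the tool move_arm, never from a script. Its argument "series" is one flat list of numbers, 7 for each row, row after row: the finger opening in cm, from 0 to 8.54, then the shift along the tool's x, y, z in cm, then the turn, a rotation vector about the tool's x, y, z in degrees. A call has 1 to 5 rows; each row shifts and turns the commanded pose from where the row before left it, along the tool's axes as they then stand; what a row does not reach is not made up. A row lasts 1/8 s, in which the tool goes at most 62.5 mm and 10.7 degrees, less where a joint would pass 70% of its speed; a pose out of reach is approached as far as the arm can. A call is refused whole if a number of a shift passes 6.25 or a number of a turn 10.7, either way. A call with a gripper value outside its range is refused whole. The fingers move at their own pace and stop on an object; "grip_force" is the grip in N (left out, the last holds). Time passes only in rows, so rows that do not move let the fingers close. It gives the time, the measured TCP pose, the force, the opening and the grip force at its end, in the units of the state.
- read_state(): the state, without advancing time (a new reading comes with each control period).
- read_camera(name): name is "side" or "top" or "wrist"; returns the picture (400x640x3 uint8, red, green, blue); there is no depth.
- calibration(name): a dict with "camera_matrix" (3x3 intrinsics, pixels), "rvec" (rotation vector, rad) and "tvec" (3), from world to camera coordinates, as OpenCV has them. Camera axes: x right, y down, z forward; pixel columns grow to the right and rows downward; lengths in m; the calibration is good to about 2 mm. The wrist camera is an equidistant fisheye: a pixel r from the principal point sees the ray r / f radians off the axis. A picture is of the moment at which its call begins: read the wrist's pose just before it. calibration takes no time and is no camera call; for the wrist camera it gives the pose at the moment of the call.
- finish_job(): hands the job in; it is judged then, once.
The state is a dict: "time": time; "q": joint angles; "joint_vel": joint speeds; "joint_torque": joint torques, N m; "tool_pos": TCP position; "tcp_rot": TCP orientation; "wrist_force": force on the tool from outside, world axes, zero at the start; "torque": the same for the moment, N m; "width": opening from 0.0 (shut) to 1.0 (fully open); "grip_force": force on a finger pad.
Only numpy, scipy, OpenCV 4.12 (cv2) and the standard library are available. Lean on these libraries where they do the work, as an engineer would, in place of code of your own. Each camera call takes 0.05 s, during which the arm holds its last target. There are 200 camera calls.

## Working session

There is one attempt and no reset: what is moved stays moved. The work goes in short steps, Python scripts to look and compute and a tool call to move; the robot and the scene stay as the last step left them, time stands still between calls to the robot, and variables do not carry over. Pictures are saved under pics/ and viewed, at most 14 in all, crops included, and the job is handed in when it is done.

Besides the shell and the picture viewer there is one more tool, called after ">>>" as name(argument=value, ...) on one line, values as JSON. move_arm: Moves the arm, as the interface text tells. Its arguments: {"type":"object","properties":{"series":{"type":"array"},"grip_force":{"type":"number"}},"required":["series"]}

```bash
mkdir -p pics; ls; python3 - <<'E'
from workcell import *
import cv2,numpy as np
print(read_state())
for n in ("top","side","wrist"):
    im=read_camera(n); cv2.imwrite(f"pics/{n}0.png",im[:,:,::-1])
    c=calibration(n); print(n,c)
E
```

```text
pics
{'time': 0.0, 'q': array([ 1.19810560e+00,  2.64774783e-01,  1.60538968e+00,  2.54313381e-05,
        1.27366924e+00, -3.68943849e-02]), 'joint_vel': array([ 0.00054049, -0.00078992,  0.00199398,  0.00023902,  0.0012537 ,
        0.00144185]), 'joint_torque': array([ 3.79954263e-04, -5.15127182e+01, -3.67298055e+01,  3.16489729e-05,
        1.33333020e-02,  2.88198862e-05]), 'tool_pos': array([0.22215823, 0.63664116, 0.23793894]), 'tcp_rot': array([-0.52492407, -3.09693953,  0.00343838]), 'wrist_force': array([-0.29870441,  0.02159363, -0.46930906]), 'torque': array([-0.04285345,  0.04080132,  0.00536779]), 'grip_force': 0.0, 'width': 0.9973785217628013}
top {'camera_matrix': array([[383.06216139,   0.        , 318.06431166],
       [  0.        , 383.06216139, 197.52578601],
       [  0.        ,   0.        ,   1.        ]]), 'rvec': array([ 2.14538102, -2.15492117,  0.16845651]), 'tvec': array([-0.0225041 ,  0.5048381 ,  1.18981571])}
side {'camera_matrix': array([[485.24041802,   0.        , 321.52007745],
       [  0.        , 485.24041802, 201.73404949],
       [  0.        ,   0.        ,   1.        ]]), 'rvec': array([ 2.29845494, -0.22471639,  0.10775688]), 'tvec': array([-0.48717124,  0.10777505,  1.24199432])}
wrist {'camera_matrix': array([[309.70691629,   0.        , 320.31585649],
       [  0.        , 309.70691629, 197.39957578],
       [  0.        ,   0.        ,   1.        ]]), 'rvec': array([-2.35435102, -1.67377095, -0.24896605]), 'tvec': array([-0.6752258 , -0.03980099,  0.37958057])}
```

View pics/top0.png

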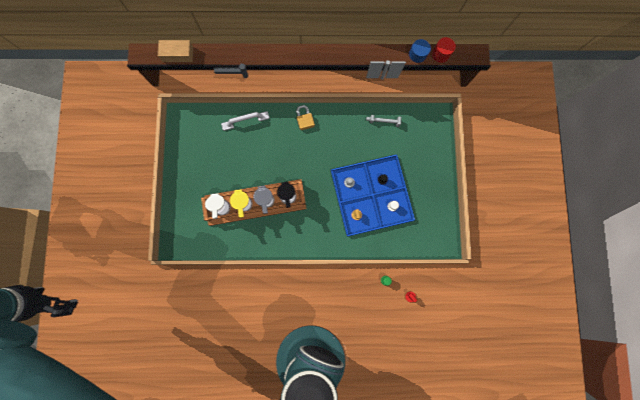

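View pics/side0.png

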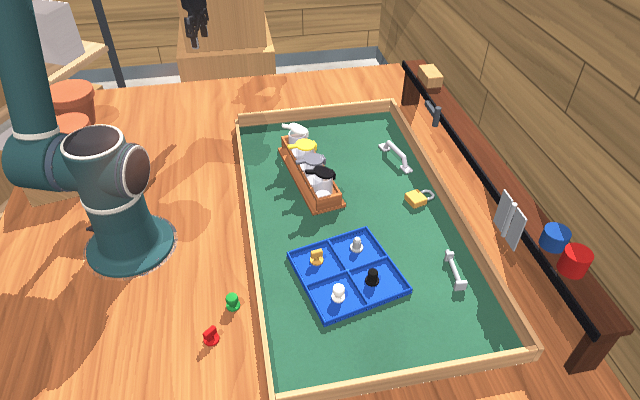

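The top view shows nut (349,183), stop (383,180), brass (357,214) and knob (394,206) in the tray. The rack tubes run white (215,204), yellow (239,201), grey (263,197), black (286,191), and the white cap looks ajar. Zooming in next.

```bash
cat > h.py <<'E'
from workcell import *
import cv2,numpy as np
from scipy.spatial.transform import Rotation as R
def ray(n,uv,c=None):
    c=c or calibration(n);K=c["camera_matrix"];Rm=cv2.Rodrigues(c["rvec"])[0];t=c["tvec"]
    d=np.array([(uv[0]-K[0,2])/K[0,0],(uv[1]-K[1,2])/K[1,1]])
    if n=="wrist":
        r=np.hypot(*d);d=np.r_[d/r*np.sin(r),np.cos(r)]
    else: d=np.r_[d,1]
    return -Rm.T@t,Rm.T@d
def at(n,uv,z,c=None):
    o,d=ray(n,uv,c);return o+d*(z-o[2])/d[2]
def proj(n,P,c=None):
    c=c or calibration(n);K=c["camera_matrix"];p=cv2.Rodrigues(c["rvec"])[0]@np.asarray(P)+c["tvec"]
    if n=="wrist":
        th=np.arctan2(np.hypot(*p[:2]),p[2]);d=p[:2]/np.hypot(*p[:2])*th
    else:d=p[:2]/p[2]
    return d*K[0,0]+K[:2,2]
def pose():
    s=read_state();return s["tool_pos"],R.from_rotvec(s["tcp_rot"])
def grab(n,f,box=None,s=1):
    im=read_camera(n)[:,:,::-1]
    if box: im=im[box[1]:box[3],box[0]:box[2]]
    cv2.imwrite("pics/"+f,cv2.resize(im,None,fx=s,fy=s,interpolation=cv2.INTER_CUBIC))
E
python3 - <<'E'
from h import *
a=cv2.imread("pics/top0.png")
A=cv2.resize(a[170:240,195:315],None,fx=6,fy=6,interpolation=2)
B=cv2.resize(cv2.imread("pics/side0.png")[110:225,260:380],None,fx=5,fy=5,interpolation=2)
cv2.imwrite("pics/ztop.png",A);cv2.imwrite("pics/zside.png",B)
print("tools",pose()[0],pose()[1].as_matrix())
for k,uv,z in [("nut",(349,183),.045),("stop",(383,180),.045),("brass",(357,214),.045),("knob",(394,206),.045)]: print(k,at("top",uv,z))
for uv in [(331,168),(399,156),(415,220),(346,236)]:print("tray",at("top",uv,.022))
for uv in [(347,235),(357,252)]:pass
for k,uv,z in [("nut",(357,239),.04),("stop",(372,269),.045),("brass",(316,250),.045),("knob",(338,290),.045)]: print(k,"side",at("side",uv,z))
for uv in [(202,211),(208,225),(302,180),(306,207)]:print("rack",at("top",uv,.056))
E
```

```text
tools [0.22222296 0.63676166 0.23821894] [[-9.44158145e-01  3.29491989e-01 -6.52675132e-04]
 [ 3.29492630e-01  9.44156626e-01 -1.69458512e-03]
 [ 5.78753299e-05 -1.81500799e-03 -9.99998351e-01]]
nut [ 0.5502216  -0.12397815  0.045     ]
stop [ 0.55964354 -0.23334503  0.045     ]
brass [ 0.45040598 -0.14763201  0.045     ]
knob [ 0.47545301 -0.26584875  0.045     ]
tray [ 0.60471931 -0.06785338  0.022     ]
tray [ 0.64457703 -0.29291118  0.022     ]
tray [ 0.43258253 -0.33696046  0.022     ]
tray [ 0.38226831 -0.11359698  0.022     ]
nut side [ 0.5603629  -0.13013462  0.04      ]
stop side [ 0.56926655 -0.23411821  0.045     ]
brass side [ 0.45275204 -0.15112657  0.045     ]
knob side [ 0.47838923 -0.2779857   0.045     ]
rack [0.46070231 0.3386703  0.056     ]
rack [0.41681873 0.31835516 0.056     ]
rack [0.5583482  0.02614182 0.056     ]
rack [0.47201441 0.01350197 0.056     ]
```

View pics/ztop.png

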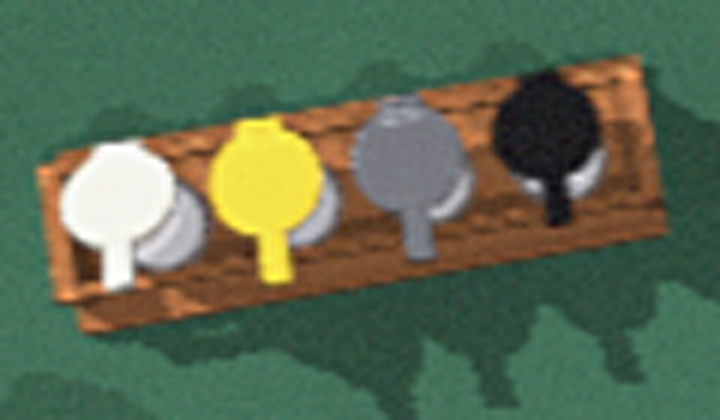

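View pics/zside.png

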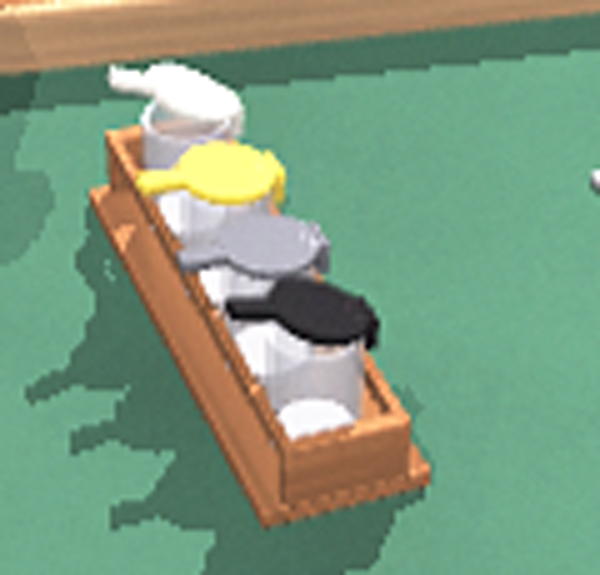

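White is clearly ajar, and black may be slightly ajar. Next I fit the rack pose and cap angles from both views and zoom on the tray.

```bash
python3 - <<'E'
from h import *
from scipy.optimize import least_squares
T=dict(w=[(117,197),(117,287)],y=[(266,182),(277,281)],g=[(409,160),(424,257)],b=[(547,128),(559,222)])
S=dict(w=[(198,98),(112,76)],y=[(230,172),(140,184)],g=[(270,245),(182,260)],b=[(322,310),(230,307)])
ct,cs=calibration("top"),calibration("side")
off=dict(w=.108,y=.036,g=-.036,b=-.108)
def pts(p,i,k):
    th=p[3+i];Rz=R.from_euler('z',p[2])
    q=[]
    for r,h in((.030,.003),(.083,0)):
        l=np.array([.03-r*np.cos(th)+h*np.sin(th),off[k],.016+.078+r*np.sin(th)+h*np.cos(th)])
        q.append(Rz.apply(l)+[p[0],p[1],0])
    return q
def res(p):
    o=[]
    for i,k in enumerate("wygb"):
        for j,P in enumerate(pts(p,i,k)):
            o+=list(proj("top",P,ct)-np.array(T[k][j])/6-[195,170])+list(proj("side",P,cs)-np.array(S[k][j])/5-[260,110])
    return o
s=least_squares(res,[.49,.17,-.2,.4,0,0,.1],loss="soft_l1")
print(s.x,np.round(np.array(res(s.x)).reshape(-1,4),1))
A=cv2.resize(cv2.imread("pics/top0.png")[150:240,325:420],None,fx=6,fy=6,interpolation=2)
cv2.imwrite("pics/ztray.png",A)
E
```

```text
[0.49697821 0.17873648 0.16125236 0.3952881  0.05206385 0.01121478
 0.26958604] [[ 0.4 -1.2 -1.2 -2.4]
 [ 1.  -0.4 -0.3  0.2]
 [ 0.1 -1.1 -0.7 -1.1]
 [ 0.7 -0.4 -0.2  0.3]
 [-0.1 -1.2 -0.2 -1.2]
 [ 0.  -0.2 -0.7  0.4]
 [ 0.  -0.7 -0.9 -1.4]
 [ 0.4 -0.  -0.8  0.1]]
```

View pics/ztray.png

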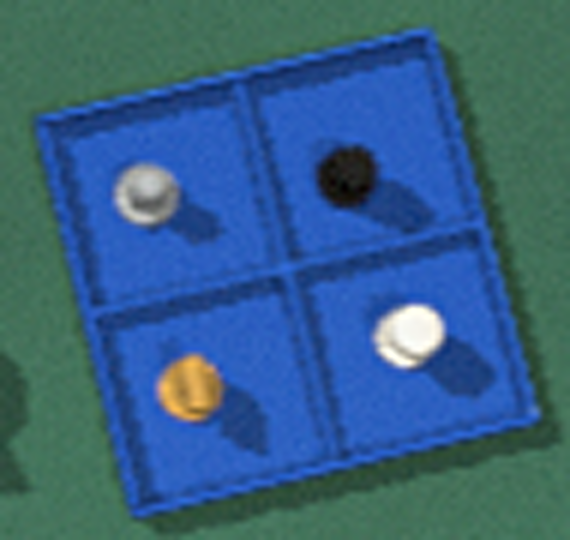

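Tray: nut at crop (147,193), stop (347,175), brass (190,388) with its bar about vertical in the image, knob (410,335). The rack fit is good to about 2 mm, with caps at white 0.40, black 0.27, others about 0. I'll turn the tool to the rack yaw and go to the white tab.

```bash
cat >> h.py <<'E'
RO=np.array([.497,.1787,0]);RY=R.from_euler('z',.1613)
OFF=dict(w=.108,y=.036,g=-.036,b=-.108)
def world(k,x,z,y=0): return RO+RY.apply([x,OFF[k]+y,z])
def tabpt(k,th,r=.077,dz=-.003): return world(k,.03-r*np.cos(th),.094+r*np.sin(th)+dz)
def yawof(): # angle of tool y vs rack y, deg
    y=pose()[1].as_matrix()[:,1];return np.degrees(np.arctan2(y[1],y[0]))-90-np.degrees(.1613)
def need(P):
    p,r=pose();return np.round(100*r.inv().apply(np.asarray(P)-p),2)
def aligned(P): # cm in tool axes when aligned with the rack
    d=RY.inv().apply(np.asarray(P)-pose()[0])*100;return np.round([-d[0],d[1],-d[2]],2)
E
python3 -c "
from h import *
print(yawof(),aligned(tabpt('w',.395)))
for k,t in zip('wygb',(.4,0,0,.27)):print(k,tabpt(k,t))"
```

```text
-28.47978637904528 [-15.66 -38.82  11.76]
w [0.43926454 0.278726   0.12098521]
y [0.44482844 0.20668443 0.091     ]
g [0.45639174 0.13561903 0.091     ]
b [0.47070848 0.06500166 0.11153832]
```

>>> move_arm(series=[5,0,0,0,0,0,-9.5,4,0,0,0,0,0,-9.5,3,0,0,0,0,0,-9.5,3,0,0,0,0,0,0], grip_force=30)

```text
time: 0.65
tool_pos: [0.2223, 0.637, 0.2388]
tcp_rot: [0.251, -3.131, 0.001]
wrist_force: [-0.0, 0.2, 0.3]
width: 0.351
grip_force: 0.0
```

```bash
python3 -c "
from h import *
print(read_state()['width'],yawof(),need(tabpt('w',.395)),aligned(tabpt('w',.395)),pose()[1].as_matrix()[:,2])"
```

```text
0.35118402309794267 -0.08230684377950404 [-15.7  -38.82  11.84] [-15.64 -38.85  11.81] [-2.85017858e-04 -8.40023334e-04 -9.99999607e-01]
```

>>> move_arm(series=[3,-2.24,-5.55,0.85,0,0,0,3,-2.24,-5.55,0.85,0,0,0,3,-2.24,-5.55,0.85,0,0,0,3,-2.24,-5.55,0.85,0,0,0])

```text
time: 1.15
tool_pos: [0.3472, 0.4309, 0.205]
tcp_rot: [-0.249, 3.131, 0.0]
wrist_force: [0.8, -0.1, -0.7]
width: 0.352
grip_force: 0.0
```

>>> move_arm(series=[3,-2.24,-5.55,0.85,0,0,0,3,-2.24,-5.55,0.85,0,0,0,3,-2.24,-5.55,0.85,0,0,0,3,0,0,0,0,0,0])

```text
time: 1.65
tool_pos: [0.4409, 0.2754, 0.1789]
tcp_rot: [0.239, -3.131, 0.002]
wrist_force: [0.4, -1.0, -1.3]
width: 0.356
grip_force: 0.0
```

```bash
python3 - <<'E'
from h import *
print(need(tabpt('w',.395)),pose()[0])
c=calibration("wrist");im=read_camera("wrist")[:,:,::-1].copy()
for k,t in zip('wygb',(.395,0,0,.27)):
    for r in (.03,.073,.083):
        u=proj("wrist",tabpt(k,t,r,0),c);cv2.circle(im,tuple(int(round(a)) for a in u),2,(0,0,255),-1)
cv2.imwrite("pics/w1.png",im)
E
```

```text
[0.11 0.36 5.83] [0.4408504  0.27542887 0.1789161 ]
```

View pics/w1.png

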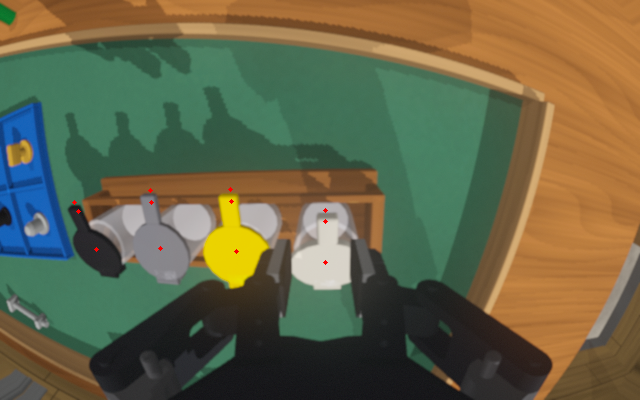

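The wrist view shows the overlay 4–5 px too far toward the robot: white tab end at (327,214) against a predicted (325,210), and the same for the others. I'll shift the rack estimate +2.5 mm in its x and descend.

```bash
sed -i 's/^RY=.*//; s/^RO=.*/RY=R.from_euler("z",.1613);RO=np.array([.497,.1787,0])+RY.apply([.0025,0,0])/; s/r=.077/r=.075/' h.py; python3 - <<'E'
from h import *
print(need(tabpt('w',.395)))
for t0 in(.395,0,.27):
    th=np.linspace(t0,2.0,6);print(np.round(np.c_[7.5*np.diff(np.cos(th)),0*th[1:],-7.5*np.diff(np.sin(th))],2).tolist())
E
```

```text
[-0.35  0.15  5.95]
[[-1.26, 0.0, -2.04], [-1.84, 0.0, -1.53], [-2.23, 0.0, -0.87], [-2.39, 0.0, -0.13], [-2.31, 0.0, 0.64]]
[[-0.59, 0.0, -2.92], [-1.68, 0.0, -2.46], [-2.51, 0.0, -1.61], [-2.94, 0.0, -0.51], [-2.9, 0.0, 0.68]]
[[-1.11, 0.0, -2.33], [-1.83, 0.0, -1.82], [-2.34, 0.0, -1.09], [-2.57, 0.0, -0.23], [-2.5, 0.0, 0.65]]
```

>>> move_arm(series=[3,-0.35,0.15,3,0,0,0,3,0,0,2.9,0,0,0,1,0,0,0,0,0,0,1,0,0,0,0,0,0,1,0,0,0,0,0,0])

```text
time: 2.33
tool_pos: [0.4411, 0.28, 0.1205]
tcp_rot: [0.255, -3.128, 0.006]
wrist_force: [-0.9, -5.6, -3.2]
width: 0.157
grip_force: 31.2
```

>>> move_arm(series=[1,0,0,0,0,0,0,1,0,0,0,0,0,0])

```text
time: 2.58
tool_pos: [0.4412, 0.28, 0.1206]
tcp_rot: [0.254, -3.128, 0.006]
wrist_force: [-0.7, -5.8, -2.9]
width: 0.155
grip_force: 31.2
```

```bash
python3 - <<'E'
from h import *
s=read_state();print(s['width'],s['grip_force'],s['wrist_force'],need(tabpt('w',.395)))
grab("side","s1.png",(280,100,400,200),4)
E
```

```text
0.15511530639353155 31.166072487831116 [-0.71767805 -5.80413203 -2.92249585] [-0.21 -0.09  0.07]
```

View pics/s1.png

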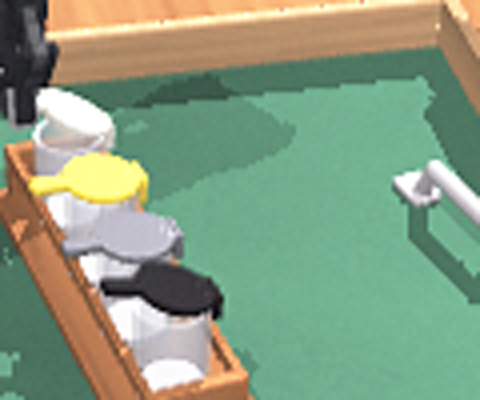

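The fingers hold the white tab at (40,100), opening about 13 mm. Swinging it open now.

>>> move_arm(series=[1,-1.26,0,-2.04,0,0,0,1,-1.84,0,-1.53,0,0,0,1,-2.23,0,-0.87,0,0,0,1,-2.39,0,-0.13,0,0,0,1,-2.31,0,0.64,0,0,0])

```text
time: 3.25
tool_pos: [0.5411, 0.2968, 0.161]
tcp_rot: [0.254, -3.128, 0.005]
wrist_force: [-3.8, -4.5, -2.2]
width: 0.15
grip_force: 29.7
```

>>> move_arm(series=[1,0,0,0,0,0,0,3.5,0,0,0,0,0,0,3.5,0,0,0,0,0,0,3.5,0,0,-6,0,0,0,3.5,0,0,0,0,0,0])

```text
time: 3.88
tool_pos: [0.5451, 0.2998, 0.2274]
tcp_rot: [-0.253, 3.12, 0.008]
wrist_force: [0.2, 0.4, 0.4]
width: 0.408
grip_force: 0.0
```

```bash
python3 - <<'E'
from h import *
s=read_state();print(s['width'],s['wrist_force'],yawof(),need([.505,-.17,.22]))
im=read_camera("side")[90:210,270:390,::-1];im2=read_camera("top")[160:240,195:315,::-1]
cv2.imwrite("pics/m1.png",np.vstack([cv2.resize(im,None,fx=3.0,fy=3.0,interpolation=2),cv2.resize(im2,None,fx=3,fy=3,interpolation=2)]))
E
```

```text
0.4081745305624809 [0.17097346 0.42312118 0.42479361] 0.046849294018800336 [ 11.54 -45.72   0.4 ]
```

View pics/m1.png

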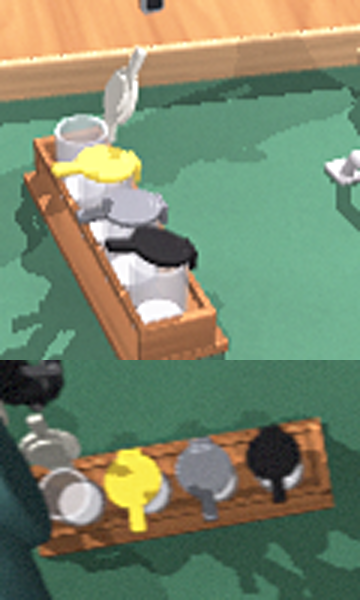

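White cap is open at about 1.95 rad (side crop (120,90)). Moving over the tray.

>>> move_arm(series=[5,1.44,-5.71,0,0,0,0,5,1.44,-5.71,0,0,0,0,5,1.44,-5.71,0,0,0,0,5,1.44,-5.71,0,0,0,0,5,1.44,-5.71,0,0,0,0])

```text
time: 4.6
tool_pos: [0.5154, 0.0026, 0.2189]
tcp_rot: [0.254, -3.13, -0.001]
wrist_force: [1.7, -0.0, -0.2]
width: 0.59
grip_force: 0.0
```

>>> move_arm(series=[5,1.44,-5.71,0,0,0,0,5,1.44,-5.71,0,0,0,0,5,1.44,-5.71,0,0,0,0,5,0,0,0,0,0,0])

```text
time: 5.1
tool_pos: [0.5004, -0.1752, 0.2189]
tcp_rot: [0.245, -3.13, -0.0]
wrist_force: [0.1, 0.4, -0.0]
width: 0.589
grip_force: 0.0
```

```bash
cat >> h.py <<'E'
TT=dict(nut=(349.5,182.2),stop=(382.8,179.2),brass=(357,214.5),knob=(393.6,205.7))
def look(f):
    c=calibration("wrist");im=read_camera("wrist")[:,:,::-1].copy();cv2.imwrite("pics/"+f,im);import pickle;pickle.dump(c,open("pics/"+f+".c","wb"));return c
E
python3 - <<'E'
from h import *
print(pose()[0],yawof());look("w2.png")
E
```

```text
[ 0.50037329 -0.17521127  0.21890549] -0.3002500371586887
```

View pics/w2.png

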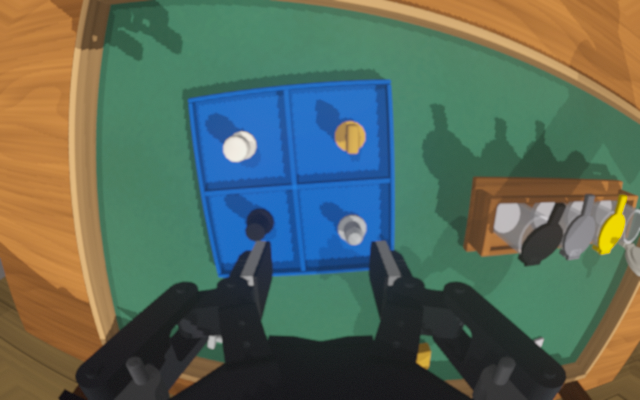

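The wrist view shows knob top (236,148), brass bar (353,139) running along image vertical, nut dome (355,233) and stop about (259,222). Its bar aligns with the tool x.

```bash
python3 - <<'E'
from h import *
c=calibration("wrist")
W=dict(knob=((236,148),.045,(239,147),.03),brass=((353,138),.045,(350,137),.012),nut=((356,235),.045,(351,229),.012),stop=((258,221),.045,(260,225),.02))
Z=dict(nut=(150,187),stop=(348,172),brass=(203,386),knob=(415,329))
for k,(a,za,b,zb) in W.items():
    t=at("top",np.array(Z[k])/6+[325,150],.045)
    print(k,np.round(at("wrist",a,za,c)[:2],4),np.round(at("wrist",b,zb,c)[:2],4),"top",np.round(t[:2],4),"go",need(np.r_[at("wrist",a,za,c)[:2],.027]))
p=pose()
for uv in[(189,100),(390,80),(219,274),(393,268)]:print(at("wrist",uv,.022,c)[:2])
# hough refine
E
```

```text
knob [ 0.4826 -0.2632] [ 0.4837 -0.2638] top [ 0.4792 -0.2665] go [ 3.15 -8.63 19.18]
brass [ 0.4548 -0.1466] [ 0.4571 -0.146 ] top [ 0.4493 -0.1534] go [ 4.07  3.32 19.2 ]
nut [ 0.5578 -0.1237] [ 0.5648 -0.1248] top [ 0.5562 -0.1273] go [-6.46  3.97 19.18]
stop [ 0.5586 -0.2317] [ 0.5738 -0.2327] top [ 0.564  -0.2335] go [-4.84 -6.72 19.17]
[ 0.43885708 -0.33132802]
[ 0.38698236 -0.11506315]
[ 0.65120343 -0.28096216]
[ 0.60549339 -0.06321944]
```

>>> move_arm(series=[5.5,1.65,-4.37,2,0,0,0,5.5,1.65,-4.38,3,0,0,0,5.5,0,0,5,0,0,0,5.5,0,0,5,0,0,0,5.5,0,0,4.2,0,0,0])

```text
time: 5.78
tool_pos: [0.4825, -0.2613, 0.0256]
tcp_rot: [0.255, -3.13, -0.003]
wrist_force: [-0.1, -0.6, 0.2]
width: 0.644
grip_force: 0.0
```

>>> move_arm(series=[5.5,0,0,0,0,0,0,2,0,0,0,0,0,0,2,0,0,0,0,0,0,2,0,0,0,0,0,0,2,0,0,0,0,0,0])

```text
time: 6.4
tool_pos: [0.4851, -0.2645, 0.0304]
tcp_rot: [-0.253, 3.128, -0.003]
wrist_force: [0.8, 1.5, 7.6]
width: 0.313
grip_force: 30.1
```

```bash
python3 - <<'E'
from h import *
s=read_state();print(s['width']*85,s['grip_force'],s['wrist_force'],pose()[0],yawof(),need(world('w',0,.2)))
E
```

```text
26.594235882882533 30.101170241832733 [0.844853   1.49109258 7.57152473] [ 0.48510554 -0.26452752  0.03044145] 0.0016270627764800594 [ -8.61  54.32 -17.05]
```

>>> move_arm(series=[2,0,0,-2,0,0,0,2,0,0,-5,0,0,0,2,0,0,-5,0,0,0,2,0,0,-5,0,0,0,2,-0.95,6.0,0,0,0,0])

```text
time: 7.02
tool_pos: [0.487, -0.2071, 0.205]
tcp_rot: [-0.244, 3.121, -0.012]
wrist_force: [0.6, 0.6, -2.0]
width: 0.316
grip_force: 29.8
```

>>> move_arm(series=[2,-0.95,6.0,0,0,0,0,2,-0.95,6.0,0,0,0,0,2,-0.95,6.0,0,0,0,0,2,-0.95,6.0,0,0,0,0,2,-0.95,6.0,0,0,0,0])

```text
time: 7.65
tool_pos: [0.4813, 0.1024, 0.1988]
tcp_rot: [-0.253, 3.13, -0.0]
wrist_force: [0.4, -0.2, -0.7]
width: 0.318
grip_force: 29.8
```

>>> move_arm(series=[2,-0.95,6.0,0,0,0,0,2,-0.95,6.0,0,0,0,0,2,-0.95,6.0,0,0,0,0,2,0,0,0,0,0,0])

```text
time: 8.15
tool_pos: [0.4803, 0.2867, 0.1986]
tcp_rot: [-0.262, 3.13, 0.002]
wrist_force: [-0.1, 0.3, -0.8]
width: 0.316
grip_force: 29.9
```

```bash
python3 - <<'E'
from h import *
s=read_state();print(s['width']*85,s['grip_force'],s['wrist_force'],pose()[0],yawof(),need(world('w',0,.108)))
look("w3.png")
E
```

```text
26.82237641164621 29.888309240341187 [-0.10856003  0.27107675 -0.78716701] [0.48031252 0.2867241  0.19858974] 0.3107619665839554 [-0.15 -0.14  9.06]
```

View pics/w3.png

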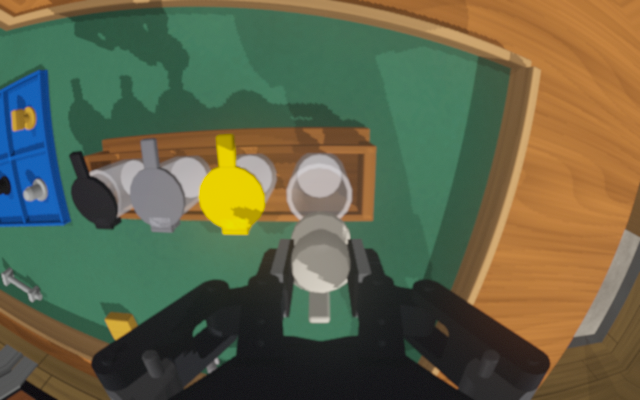

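Knob is held (27 mm), seen white against the white cap at (320,258). The tube mouth is at (320,187). I'll check that against the model.

```bash
python3 - <<'E'
from h import *
c=calibration("wrist")
print(proj("wrist",world('w',0,.091),c),RY.inv().apply(at("wrist",(319.5,192),.091,c)-world('w',0,.091)))
for k,u in dict(w=(321,313),y=(226,136),g=(149,140),b=(77,153)).items():
    th=dict(w=1.95).get(k,0) if k!='b' else .27
    print(k,proj("wrist",tabpt(k,th,.083,0),c),u)
E
```

```text
[320.84637616 198.36320648] [-0.00543141 -0.00112797  0.        ]
w [320.48352267 320.79421463] (321, 313)
y [230.59820049 135.31131526] (226, 136)
g [153.05859582 139.4057965 ] (149, 140)
b [ 78.71408664 151.76417242] (77, 153)
```

>>> move_arm(series=[2,-0.15,-0.15,3,0,0,0,2,0,0,3,0,0,0,2,0,0,3,0,0,0,2,0,0,0,0,0,0])

```text
time: 8.7
tool_pos: [0.481, 0.2798, 0.1057]
tcp_rot: [0.249, -3.128, 0.001]
wrist_force: [-0.2, 0.7, -1.3]
width: 0.316
grip_force: 30.3
```

>>> move_arm(series=[4.5,0,0,0,0,0,0,4.5,0,0,0,0,0,0,4.5,0,0,0,0,0,0,2,0,0,-5,0,0,0,0,0,0,-5,0,0,0])

```text
time: 9.32
tool_pos: [0.4819, 0.2813, 0.2089]
tcp_rot: [0.254, -3.13, 0.001]
wrist_force: [0.7, 0.4, -0.0]
width: 0.107
grip_force: 0.0
```

```bash
sed -i 's/\[.0025,0,0\]/[.0025,-.0015,0]/' h.py; python3 - <<'E'
from h import *
s=read_state();print(s['width']*85,s['wrist_force'],pose()[0],yawof(),need(world('w',.11,.16)))
im=read_camera("side")[90:210,270:390,::-1]
cv2.imwrite("pics/m2.png",cv2.resize(im,None,fx=4,fy=4,interpolation=2))
E
```

```text
9.119116833366302 [ 0.73218593  0.42236522 -0.0111651 ] [0.48193146 0.28130127 0.20892334] 0.025429111968010787 [-11.1    0.28   4.88]
```

View pics/m2.png

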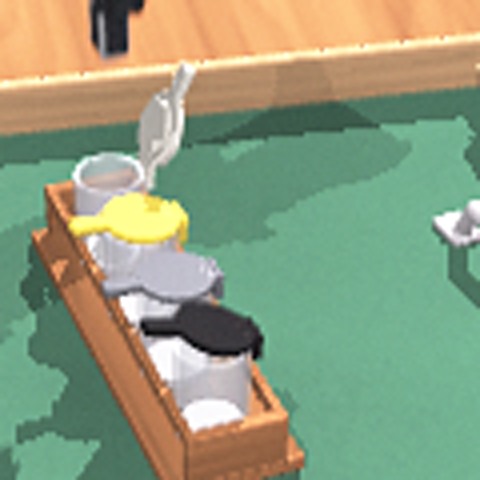

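The white tube stands open and nothing lies outside it. Now closing the white cap with closed fingers from behind.

>>> move_arm(series=[0,-5.5,0.25,0,0,0,0,0,-5.5,0,0,0,0,0,0,0,0,5.4,0,0,0,0,3,0,0,0,0,0,0,3,0,0,0,0,0])

```text
time: 10.0
tool_pos: [0.5308, 0.2917, 0.1526]
tcp_rot: [0.253, -3.13, 0.002]
wrist_force: [1.0, 0.9, 1.0]
width: 0.001
grip_force: 0.4
```

>>> move_arm(series=[0,3,0,0,0,0,0,0,3,0,0,0,0,0,0,0,0,1.6,0,0,0,0,0,0,1.6,0,0,0,0,0,0,1.3,0,0,0])

```text
time: 10.62
tool_pos: [0.4724, 0.2824, 0.1075]
tcp_rot: [0.253, -3.13, 0.001]
wrist_force: [-1.1, 0.4, 0.5]
width: 0.002
grip_force: 0.5
```

>>> move_arm(series=[0,0,0,0.6,0,0,0,0,0,0,0,0,0,0])

```text
time: 10.88
tool_pos: [0.4721, 0.2823, 0.1046]
tcp_rot: [0.253, -3.129, 0.002]
wrist_force: [-8.1, -4.0, 17.1]
width: 0.005
grip_force: 8.6
```

```bash
python3 - <<'E'
from h import *
s=read_state();print(s['width']*85,s['wrist_force'],pose()[0],yawof(),need(world('w',0,.103)))
E
```

```text
0.4230718422462718 [-8.10583153 -3.99883516 17.12324787] [0.47211524 0.28231542 0.10459853] 0.004424860351294413 [-1.04  0.02  0.16]
```

White pressed shut with 17 N at tips 0.097, which matches a shut cap top. Now yellow.

>>> move_arm(series=[2,0,0,-5.5,0,0,0,3,3,-3,0,0,0,0,3,0,-4,0,0,0,0,3,0,0,0,0,0,0])

```text
time: 11.38
tool_pos: [0.4541, 0.2068, 0.1574]
tcp_rot: [0.249, -3.131, 0.001]
wrist_force: [0.1, -0.3, 0.0]
width: 0.352
grip_force: 0.0
```

```bash
python3 - <<'E'
from h import *
print(yawof(),need(tabpt('y',0)))
E
```

```text
-0.14717581935003743 [ 0.46 -0.    6.64]
```

>>> move_arm(series=[3,0.45,0,3.3,0,0,0,3,0,0,3.3,0,0,0,1,0,0,0,0,0,0,1,0,0,0,0,0,0,1,0,0,0,0,0,0])

```text
time: 12.0
tool_pos: [0.4473, 0.2075, 0.0916]
tcp_rot: [0.254, -3.126, 0.002]
wrist_force: [-4.7, -2.1, -3.5]
width: 0.154
grip_force: 30.9
```

>>> move_arm(series=[1,0,0,0,0,0,0,1,0,0,0,0,0,0])

```text
time: 12.25
tool_pos: [0.4474, 0.2075, 0.0919]
tcp_rot: [0.254, -3.126, 0.002]
wrist_force: [-4.6, -1.3, -1.9]
width: 0.158
grip_force: 31.0
```

>>> move_arm(series=[1,-0.6,0,-2.92,0,0,0,1,-1.7,0,-2.46,0,0,0,1,-2.5,0,-1.6,0,0,0,1,-2.95,0,-0.5,0,0,0,1,-2.9,0,0.7,0,0,0])

```text
time: 12.88
tool_pos: [0.5544, 0.2255, 0.1609]
tcp_rot: [0.254, -3.129, -0.0]
wrist_force: [-6.7, 0.1, -5.2]
width: 0.151
grip_force: 29.2
```

>>> move_arm(series=[1,0,0,0,0,0,0,3.5,0,0,0,0,0,0,3.5,0,0,0,0,0,0,3.5,0,0,-6,0,0,0,5,0,0,0,0,0,0])

```text
time: 13.5
tool_pos: [0.558, 0.2264, 0.2271]
tcp_rot: [-0.253, 3.119, 0.005]
wrist_force: [1.6, -0.8, 1.0]
width: 0.582
grip_force: 0.0
```

```bash
cat >> h.py <<'E'
def blob(n,lo,hi,box,z):
    im=read_camera(n);h=cv2.cvtColor(im,cv2.COLOR_RGB2HSV);m=cv2.inRange(h,lo,hi);k=np.zeros_like(m);k[box[1]:box[3],box[0]:box[2]]=1
    M=cv2.moments(m*k,True)
    if M["m00"]==0:return None
    uv=(M["m10"]/M["m00"],M["m01"]/M["m00"]);return M["m00"],uv,at(n,uv,z)
E
python3 - <<'E'
from h import *
print(yawof(),need([.453,-.149,.21]))
print(blob("top",(15,90,80),(32,255,255),(325,150,420,240),.03))
print(blob("side",(15,90,80),(32,255,255),(290,225,415,325),.03))
im=read_camera("side")[90:210,270:390,::-1];im2=read_camera("top")[150:240,200:420,::-1]
A=cv2.resize(im,None,fx=3,fy=3,interpolation=2);B=cv2.resize(im2,None,fx=3.5,fy=3.5,interpolation=2)
o=np.zeros((A.shape[0]//1+B.shape[0]-110,770,3),np.uint8);o=np.zeros((580,770,3),np.uint8);o[:265,:360]=A[60:325];o[265:580]=B[:315,:770];cv2.imwrite("pics/m3.png",o)
E
```

```text
0.02964511431334138 [ 16.43 -35.36   1.43]
(76.0, (356.2236842105263, 214.5), array([ 0.45035498, -0.14679848,  0.03      ]))
(178.0, (316.35393258426967, 256.7134831460674), array([ 0.4520218 , -0.15935814,  0.03      ]))
```

View pics/m3.png

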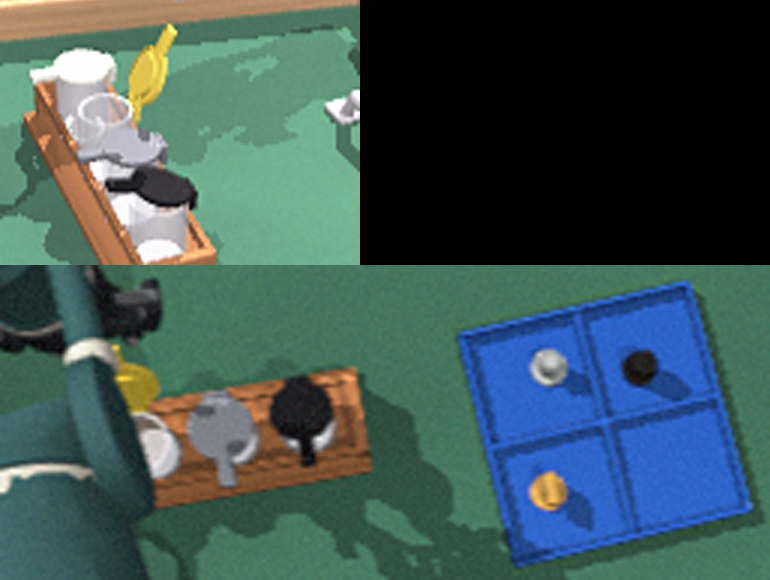

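White is shut, yellow is open, and the knob is gone from the tray. Brass is unmoved at (548,490). Going to the brass turn.

>>> move_arm(series=[5,2.36,-5.05,0.2,0,0,0,5,2.36,-5.05,0.2,0,0,0,5,2.36,-5.05,0.2,0,0,0,5,2.36,-5.05,0.2,0,0,0,5,2.36,-5.05,0.2,0,0,0])

```text
time: 14.32
tool_pos: [0.4769, -0.0445, 0.2084]
tcp_rot: [0.254, -3.129, -0.001]
wrist_force: [0.7, -0.9, -0.5]
width: 0.583
grip_force: 0.0
```

>>> move_arm(series=[5,2.36,-5.05,0.2,0,0,0,5,2.36,-5.05,0.2,0,0,0,5,0,0,0,0,0,0,5,0,0,0,0,0,0])

```text
time: 14.82
tool_pos: [0.4476, -0.1501, 0.2049]
tcp_rot: [0.251, -3.13, -0.002]
wrist_force: [0.3, 0.1, 0.4]
width: 0.586
grip_force: 0.0
```

```bash
python3 - <<'E'
from h import *
print(yawof(),need([.453,-.149,.028]),pose()[0])
print(blob("wrist",(15,90,80),(32,255,255),(200,60,440,300),.03))
E
```

```text
-0.05532978984947867 [-0.57 -0.   17.69] [ 0.44761771 -0.15010442  0.20485996]
(1050.0, (351.00380952380954, 147.83714285714285), array([ 0.41252642, -0.12319816,  0.03      ]))
```

>>> move_arm(series=[5,-0.6,0,4,0,0,0,5,0,0,5,0,0,0,5,0,0,5,0,0,0,5,0,0,3.7,0,0,0,5,0,0,0,0,0,0])

```text
time: 15.5
tool_pos: [0.4513, -0.1466, 0.0257]
tcp_rot: [0.257, -3.124, -0.006]
wrist_force: [-0.5, -0.5, -0.2]
width: 0.588
grip_force: 0.0
```

>>> move_arm(series=[0.8,0,0,0,0,0,0,0.8,0,0,0,0,0,0,0.8,0,0,0,0,0,0,0.8,0,0,0,0,0,0,0.8,0,0,0,0,0,0])

```text
time: 16.12
tool_pos: [0.4564, -0.15, 0.0311]
tcp_rot: [-0.252, 3.127, -0.002]
wrist_force: [1.8, 3.3, 6.7]
width: 0.131
grip_force: 32.7
```

>>> move_arm(series=[0.8,0,0,-2,0,0,0,0.8,0,0,-5,0,0,0,0.8,0,0,-5,0,0,0,0.8,0,0,-5,0,0,0,0.8,0,0,0,0,0,0])

```text
time: 16.75
tool_pos: [0.4576, -0.1509, 0.2047]
tcp_rot: [-0.252, 3.121, -0.008]
wrist_force: [-0.1, -0.4, -1.8]
width: 0.135
grip_force: 31.6
```

```bash
python3 - <<'E'
from h import *
s=read_state();print(s['width']*85,s['grip_force'],s['wrist_force'],pose()[0],yawof(),need(world('y',0,.2)))
E
```

```text
11.444885200076449 31.599548831945867 [-0.07279556 -0.42993462 -1.7538333 ] [ 0.45755778 -0.15093352  0.2047056 ] 0.00043463833826429266 [-9.43 35.35  0.36]
```

>>> move_arm(series=[0.8,-1.57,5.9,0,0,0,0,0.8,-1.57,5.9,0,0,0,0,0.8,-1.57,5.9,0,0,0,0,0.8,-1.57,5.9,0,0,0,0,0.8,-1.57,5.9,0,0,0,0])

```text
time: 17.38
tool_pos: [0.4832, 0.1559, 0.1977]
tcp_rot: [0.253, -3.13, 0.001]
wrist_force: [0.5, -0.8, -0.7]
width: 0.134
grip_force: 31.5
```

>>> move_arm(series=[0.8,-1.57,5.85,0,0,0,0,0.8,0,0,0,0,0,0,0.8,0,0,0,0,0,0])

```text
time: 17.75
tool_pos: [0.4893, 0.2142, 0.1975]
tcp_rot: [0.255, -3.129, 0.002]
wrist_force: [-0.5, 0.5, -1.2]
width: 0.135
grip_force: 31.5
```

```bash
python3 - <<'E'
from h import *
s=read_state();print(s['width']*85,s['grip_force'],pose()[0],yawof(),need(world('y',0,.108)))
print(blob("top",(15,90,80),(32,255,255),(325,150,420,240),.03))
E
```

```text
11.498230093382562 31.51727975851827 [0.48931479 0.21418056 0.1975203 ] 0.08264913949551733 [-0.46 -0.17  8.95]
None
```

>>> move_arm(series=[0.8,-0.6,-0.15,3,0,0,0,0.8,0,0,3,0,0,0,0.8,0,0,2.5,0,0,0,0.8,0,0,0.9,0,0,0,0.8,0,0,0,0,0,0])

```text
time: 18.42
tool_pos: [0.4962, 0.2129, 0.1045]
tcp_rot: [0.251, -3.13, 0.001]
wrist_force: [-0.5, -0.2, -1.0]
width: 0.135
grip_force: 31.6
```

```bash
python3 - <<'E'
from h import *
s=read_state();print(s['width']*85,s['wrist_force'],pose()[0],need(world('y',0,.104)))
E
```

```text
11.445707459472418 [-0.5046515  -0.1685523  -0.95752737] [0.49618039 0.21287553 0.10447032] [0.22 0.06 0.05]
```

No contact, so the flange is in the mouth. Releasing and closing the cap.

>>> move_arm(series=[3,0.2,0,0,0,0,0,3,0,0,0,0,0,0,3,0,0,0,0,0,0,2,0,0,-5,0,0,0,0,0,0,-5,0,0,0])

```text
time: 19.05
tool_pos: [0.494, 0.2137, 0.2056]
tcp_rot: [0.254, -3.13, 0.001]
wrist_force: [1.2, 0.9, -1.5]
width: 0.035
grip_force: 0.0
```

```bash
python3 - <<'E'
from h import *
s=read_state();print(s['width']*85,s['wrist_force'],pose()[0],yawof(),need(world('y',.11,.155)))
print(blob("top",(15,90,80),(32,255,255),(225,180,260,225),.03))
print(look("w4.png")['tvec'])
E
```

```text
2.981177431859645 [ 1.23965738  0.89160458 -1.4891594 ] [0.49395409 0.21369066 0.20560646] 0.03454425838180164 [-11.    -0.06   5.05]
(79.0, (241.84810126582278, 198.25316455696202), array([0.50432351, 0.22019074, 0.03      ]))
[-0.13271129 -0.53652288  0.19526332]
```

View pics/w4.png

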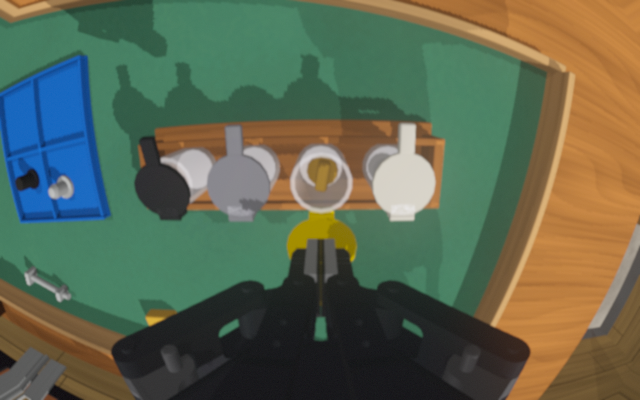

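Brass is inside the yellow tube (322,177), and the tray holds only nut and stop. Closing yellow.

>>> move_arm(series=[0,-5.5,0,0,0,0,0,0,-5.5,0,0,0,0,0,0,0,0,5.1,0,0,0,0,3,0,0,0,0,0,0,3,0,0,0,0,0])

```text
time: 19.77
tool_pos: [0.543, 0.2215, 0.1518]
tcp_rot: [0.253, -3.129, 0.001]
wrist_force: [0.9, 0.2, 1.0]
width: -0.002
grip_force: 0.4
```

>>> move_arm(series=[0,3,0,0,0,0,0,0,3,0,0,0,0,0,0,0,0,1.6,0,0,0,0,0,0,1.6,0,0,0,0,0,0,1.3,0,0,0])

```text
time: 20.4
tool_pos: [0.4848, 0.2121, 0.1071]
tcp_rot: [0.253, -3.13, 0.001]
wrist_force: [-1.8, 0.4, 1.2]
width: 0.007
grip_force: 0.5
```

>>> move_arm(series=[0,0,0,0.7,0,0,0,0,0,0,0,0,0,0])

```text
time: 20.65
tool_pos: [0.4846, 0.2121, 0.1044]
tcp_rot: [0.253, -3.129, 0.001]
wrist_force: [-11.5, -3.1, 23.6]
width: -0.004
grip_force: 12.3
```

>>> move_arm(series=[2,0,0,-5.5,0,0,0,3,3.5,-3,0,0,0,0,3,0,-4.2,0,0,0,0,3,0,0,0,0,0,0])

```text
time: 21.15
tool_pos: [0.462, 0.1336, 0.1562]
tcp_rot: [0.249, -3.131, 0.001]
wrist_force: [-0.7, -0.1, 0.1]
width: 0.35
grip_force: 0.0
```

```bash
python3 - <<'E'
from h import *
print(yawof(),need(tabpt('g',0)),pose()[0])
E
```

```text
-0.16250471626693574 [0.07 0.15 6.52] [0.46204603 0.1335705  0.15622889]
```

>>> move_arm(series=[3,0.2,0,3.3,0,0,0,3,0,0,3.2,0,0,0,1,0,0,0,0,0,0,1,0,0,0,0,0,0,1,0,0,0,0,0,0])

```text
time: 21.78
tool_pos: [0.457, 0.1357, 0.0909]
tcp_rot: [0.253, -3.124, -0.001]
wrist_force: [-5.7, 2.3, -3.2]
width: 0.155
grip_force: 30.5
```

>>> move_arm(series=[1,0,0,0,0,0,0,1,0,0,0,0,0,0])

```text
time: 22.02
tool_pos: [0.457, 0.1358, 0.0911]
tcp_rot: [0.253, -3.125, -0.001]
wrist_force: [-5.4, 1.5, -3.6]
width: 0.153
grip_force: 30.6
```

>>> move_arm(series=[1,-0.6,0,-2.92,0,0,0,1,-1.7,0,-2.46,0,0,0,1,-2.5,0,-1.6,0,0,0,1,-2.95,0,-0.5,0,0,0,1,-2.9,0,0.7,0,0,0])

```text
time: 22.65
tool_pos: [0.5652, 0.154, 0.1611]
tcp_rot: [0.254, -3.13, -0.003]
wrist_force: [-5.7, 1.5, -3.3]
width: 0.151
grip_force: 29.9
```

>>> move_arm(series=[1,0,0,0,0,0,0,3.5,0,0,0,0,0,0,3.5,0,0,0,0,0,0,3.5,0,0,-6,0,0,0,5,0,0,0,0,0,0])

```text
time: 23.28
tool_pos: [0.568, 0.1526, 0.2262]
tcp_rot: [-0.252, 3.12, 0.002]
wrist_force: [0.9, -0.1, 0.3]
width: 0.582
grip_force: 0.0
```

```bash
python3 - <<'E'
from h import *
print(yawof(),need([.559,-.126,.21]),pose()[0])
# grey pixels (low saturation, bright) inside tray vs blue; dark for stop
print("nut",blob("top",(0,0,90),(179,90,255),(325,160,368,200),.03),proj("top",[.559,-.126,.03]))
print("stop",blob("top",(0,0,0),(179,255,45),(372,165,400,190),.03),proj("top",[.5635,-.233,.03]))
# compare w/ first image
a=cv2.imread("pics/top0.png");h=cv2.cvtColor(a,cv2.COLOR_BGR2HSV)
for lo,hi,b in(((0,0,90),(179,90,255),(325,160,368,200)),((0,0,0),(179,255,45),(372,165,400,190))):
    m=cv2.inRange(h,lo,hi)[b[1]:b[3],b[0]:b[2]];M=cv2.moments(m,True);print(M["m00"],M["m10"]/M["m00"]+b[0],M["m01"]/M["m00"]+b[1])
E
```

```text
0.009510152861283316 [  5.39 -27.35   1.55] [0.56803513 0.15260352 0.22615396]
nut (85.0, (356.11764705882354, 178.63529411764705), array([ 0.56734503, -0.14875724,  0.03      ])) [349.16203045 181.18341516]
stop (63.0, (382.3968253968254, 178.9206349206349), array([ 0.56612622, -0.23424255,  0.03      ])) [382.03905436 179.71574158]
85.0 348.71764705882356 182.24705882352941
63.0 382.2857142857143 179.0
```

The nut has been knocked aside (top pixel 349,182 → 356,179). I'll hover above the new spot and remeasure.

>>> move_arm(series=[5,1,-6,0.3,0,0,0,5,1,-6,0.3,0,0,0,5,1,-6,0.3,0,0,0,5,1,-6,0.3,0,0,0,5,0.5,-3,0.3,0,0,0])

```text
time: 24.0
tool_pos: [0.5621, -0.1243, 0.203]
tcp_rot: [0.249, -3.129, 0.0]
wrist_force: [-0.1, 0.4, 0.5]
width: 0.584
grip_force: 0.0
```

>>> move_arm(series=[5,0,0,0,0,0,0,5,0,0,0,0,0,0])

```text
time: 24.25
tool_pos: [0.563, -0.1208, 0.2037]
tcp_rot: [0.253, -3.13, -0.002]
wrist_force: [0.3, -0.2, -0.3]
width: 0.585
grip_force: 0.0
```

```bash
python3 - <<'E'
from h import *
P=np.array([.568,-.150,.03])
print(yawof(),need([.568,-.15,.028]),pose()[0])
for z in(.012,.03,.045): print("top",blob("top",(0,0,90),(179,90,255),(325,160,368,200),z)[2])
print("side",blob("side",(0,0,100),(179,70,255),(335,225,385,265),.03))
c=calibration("wrist");u=proj("wrist",P,c).astype(int);im=read_camera("wrist")[:,:,::-1]
print(u)
cv2.imwrite("pics/w5.png",cv2.resize(im[max(0,u[1]-100):u[1]+100,u[0]-130:u[0]+130],None,fx=3,fy=3,interpolation=2))
E
```

```text
-2.2415205519266124e-05 [-0.05 -2.98 17.57] [ 0.56301972 -0.1207974   0.20370058]
top [ 0.57429033 -0.109714    0.012     ]
top [ 0.56901152 -0.10875476  0.03      ]
top [ 0.56406665 -0.10620055  0.045     ]
side (155.0, (362.89677419354837, 251.56129032258065), array([ 0.56690893, -0.16473586,  0.03      ]))
[290 176]
```

View pics/w5.png

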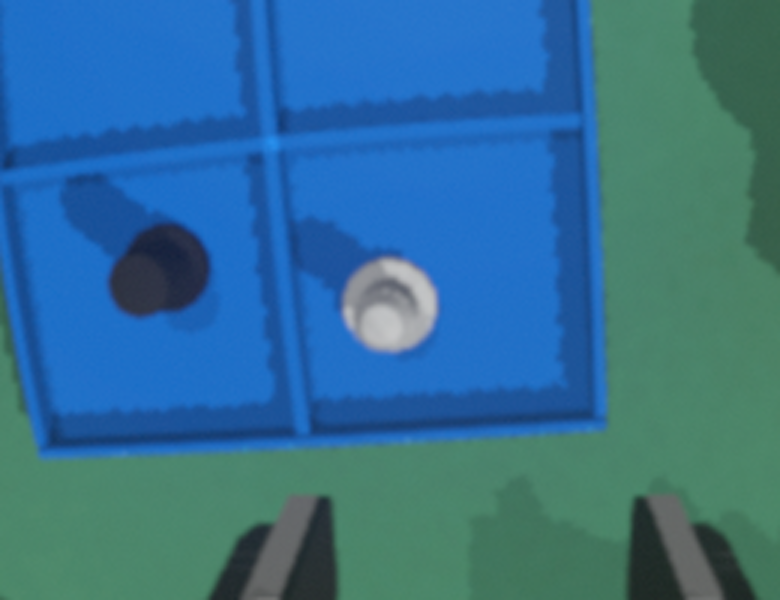

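The nut stands at flange crop (390,305), dome top (381,324). The stop is at flange (167,266), top (139,285).

```bash
python3 - <<'E'
from h import *
o=np.array([160,76])
for n,f,t in(("nut",(390,305),(381,324)),("stop",(167,266),(139,285))):
    a=at("wrist",o+np.array(f)/3,.013);b=at("wrist",o+np.array(t)/3,.045);m=(a+b)/2
    print(n,a,b,need([m[0],m[1],.028]))
E
```

```text
nut [ 0.57377537 -0.15161819  0.013     ] [ 0.57260365 -0.15173354  0.045     ] [-0.4  -3.25 17.67]
stop [ 0.57194992 -0.23688755  0.013     ] [ 0.57211511 -0.23626245  0.045     ] [  1.1  -11.61  17.67]
```

>>> move_arm(series=[5,-0.35,-3.2,3.5,0,0,0,5,0,0,5,0,0,0,5,0,0,5,0,0,0,5,0,0,4.1,0,0,0,5,0,0,0,0,0,0])

```text
time: 25.12
tool_pos: [0.5689, -0.1506, 0.0248]
tcp_rot: [0.255, -3.123, -0.005]
wrist_force: [-0.0, -0.7, 0.6]
width: 0.58
grip_force: 0.0
```

>>> move_arm(series=[1.5,0,0,0,0,0,0,1.5,0,0,0,0,0,0,1.5,0,0,0,0,0,0,1.5,0,0,0,0,0,0,1.5,0,0,0,0,0,0])

```text
time: 25.75
tool_pos: [0.5748, -0.153, 0.0315]
tcp_rot: [-0.253, 3.126, -0.003]
wrist_force: [0.3, 1.6, 6.4]
width: 0.225
grip_force: 29.9
```

>>> move_arm(series=[1.5,0,0,-2,0,0,0,1.5,0,0,-5,0,0,0,1.5,0,0,-5,0,0,0,1.5,0,0,-5,0,0,0,1.5,0,0,0,0,0,0])

```text
time: 26.38
tool_pos: [0.5759, -0.1536, 0.2061]
tcp_rot: [-0.253, 3.12, -0.007]
wrist_force: [0.7, -0.1, -1.1]
width: 0.228
grip_force: 29.4
```

```bash
python3 - <<'E'
from h import *
s=read_state();print(s['width']*85,s['grip_force'],s['wrist_force'],pose()[0],yawof(),need(world('g',0,.2)))
E
```

```text
19.41163443166685 29.424696564674377 [ 0.67455822 -0.12893563 -1.0561842 ] [ 0.57594859 -0.15364322  0.20614403] 0.014766388731873192 [ 2.2  30.32  0.43]
```

>>> move_arm(series=[1.5,0.4,6.05,0,0,0,0,1.5,0.4,6.05,0,0,0,0,1.5,0.4,6.05,0,0,0,0,1.5,0.4,6.05,0,0,0,0,1.5,0.3,6.05,0,0,0,0])

```text
time: 27.0
tool_pos: [0.5034, 0.1444, 0.1981]
tcp_rot: [0.253, -3.13, 0.0]
wrist_force: [0.7, -0.6, -0.4]
width: 0.225
grip_force: 29.5
```

>>> move_arm(series=[1.5,0,0,0,0,0,0,1.5,0,0,0,0,0,0])

```text
time: 27.25
tool_pos: [0.5043, 0.1428, 0.1981]
tcp_rot: [0.256, -3.13, 0.001]
wrist_force: [-1.2, 0.3, -0.6]
width: 0.227
grip_force: 29.6
```

```bash
python3 - <<'E'
from h import *
s=read_state();print(s['width']*85,pose()[0],yawof(),need(world('g',0,.105)))
E
```

```text
19.31045325495691 [0.50431927 0.14275667 0.19809518] 0.09309098836424035 [-0.12 -0.08  9.31]
```

>>> move_arm(series=[1.5,-0.25,-0.1,3,0,0,0,1.5,0,0,3,0,0,0,1.5,0,0,2.5,0,0,0,1.5,0,0,0.8,0,0,0,1.5,0,0,0,0,0,0])

```text
time: 27.88
tool_pos: [0.5076, 0.1412, 0.1053]
tcp_rot: [0.251, -3.13, 0.001]
wrist_force: [0.4, 0.1, -1.4]
width: 0.228
grip_force: 29.6
```

>>> move_arm(series=[4,0,0,0,0,0,0,4,0,0,0,0,0,0,4,0,0,0,0,0,0,2,0,0,-5,0,0,0,0,0,0,-5,0,0,0])

```text
time: 28.5
tool_pos: [0.507, 0.1424, 0.2064]
tcp_rot: [0.254, -3.13, 0.0]
wrist_force: [0.1, -0.1, -0.2]
width: 0.048
grip_force: 0.0
```

```bash
python3 - <<'E'
from h import *
s=read_state();print(s['width']*85,s['wrist_force'],pose()[0],yawof(),need(world('g',.11,.155)))
# is something grey-dark at tube bottom? sample
c=calibration("wrist");im=read_camera("wrist")
for k in "gw":
    for z in(.03,.06,.093):
        u=proj("wrist",world(k,0,z),c).astype(int);print(k,z,u,im[u[1]-2:u[1]+3,u[0]-2:u[0]+3].reshape(-1,3).mean(0).round(),im[u[1]-14:u[1]+15,u[0]-14:u[0]+15].std().round(1))
cv2.imwrite("pics/w6.png",im[:,:,::-1])
E
```

```text
4.114982964467309 [ 0.0942368  -0.05024924 -0.19530293] [0.50702446 0.14244412 0.20640069] 0.036785093967383276 [-10.85  -0.02   5.12]
g 0.03 [319 175] [109. 107. 105.] 32.8
g 0.06 [319 182] [149. 149. 147.] 18.5
g 0.093 [319 192] [133. 128. 124.] 14.4
w 0.03 [450 177] [137. 133. 127.] 33.3
w 0.06 [462 183] [211. 206. 195.] 35.5
w 0.093 [476 193] [217. 212. 201.] 8.3
```

Dark grey shows inside the grey tube where an empty tube floor is light, so the nut is in. Close grey, then go to black (about 0.27 rad).

>>> move_arm(series=[0,-5.5,0,0,0,0,0,0,-5.4,0,0,0,0,0,0,0,0,5.1,0,0,0,0,3,0,0,0,0,0,0,3,0,0,0,0,0])

```text
time: 29.18
tool_pos: [0.5554, 0.1503, 0.1532]
tcp_rot: [0.254, -3.13, 0.0]
wrist_force: [0.4, 0.1, 0.9]
width: 0.001
grip_force: 0.4
```

>>> move_arm(series=[0,3,0,0,0,0,0,0,3,0,0,0,0,0,0,0,0,1.6,0,0,0,0,0,0,1.6,0,0,0,0,0,0,1.4,0,0,0])

```text
time: 29.8
tool_pos: [0.4971, 0.1407, 0.1071]
tcp_rot: [0.253, -3.13, 0.0]
wrist_force: [-1.2, -0.5, 0.6]
width: -0.003
grip_force: 0.5
```

>>> move_arm(series=[0,0,0,0.7,0,0,0,0,0,0,0,0,0,0])

```text
time: 30.05
tool_pos: [0.4969, 0.1407, 0.1043]
tcp_rot: [0.253, -3.129, 0.001]
wrist_force: [-12.5, -2.3, 25.3]
width: 0.001
grip_force: 13.2
```

>>> move_arm(series=[2,0,0,-5.5,0,0,0,3,3,-3,0,0,0,0,3,0,-4.1,0,0,0,0,3,0,0,0,0,0,0])

```text
time: 30.55
tool_pos: [0.4791, 0.0639, 0.156]
tcp_rot: [0.249, -3.131, 0.001]
wrist_force: [-0.5, 0.5, -0.2]
width: 0.351
grip_force: 0.0
```

```bash
python3 - <<'E'
from h import *
print(yawof(),need(tabpt('b',.27)),pose()[0])
# refine black cap angle from side silhouette tips
im=read_camera("side");d=cv2.inRange(cv2.cvtColor(im,cv2.COLOR_RGB2HSV),(0,0,0),(179,255,50))
a=cv2.imread("pics/side0.png");m=cv2.inRange(cv2.cvtColor(a,cv2.COLOR_BGR2HSV),(0,0,0),(179,255,50))[160:185,300:340]
ys,xs=np.where(m);i=xs.argmin();print(xs[i]+300,ys[xs<=xs[i]+1].mean()+160)
for t in(0,.1,.2,.27,.35):print(t,proj("side",tabpt('b',t,.083,0)))
E
```

```text
-0.16265447296406244 [0.36 0.09 4.5 ] [0.47907664 0.06394435 0.15604187]
305 171.75
0 [305.32047411 178.35040977]
0.1 [305.41659077 175.902355  ]
0.2 [305.80894905 173.39039924]
0.27 [306.25966579 171.60801249]
0.35 [306.95061671 169.56033547]
```

>>> move_arm(series=[3,0.4,0,2.5,0,0,0,3,0,0,2,0,0,0,1,0,0,0,0,0,0,1,0,0,0,0,0,0,1,0,0,0,0,0,0])

```text
time: 31.22
tool_pos: [0.4736, 0.0657, 0.1114]
tcp_rot: [0.254, -3.129, -0.001]
wrist_force: [-2.9, 2.7, -2.6]
width: 0.153
grip_force: 31.0
```

>>> move_arm(series=[1,0,0,0,0,0,0,1,0,0,0,0,0,0])

```text
time: 31.48
tool_pos: [0.4738, 0.0656, 0.1116]
tcp_rot: [0.253, -3.13, -0.001]
wrist_force: [-4.3, 2.6, -2.2]
width: 0.158
grip_force: 31.2
```

>>> move_arm(series=[1,-1.1,0,-2.33,0,0,0,1,-1.83,0,-1.82,0,0,0,1,-2.35,0,-1.1,0,0,0,1,-2.57,0,-0.2,0,0,0,1,-2.5,0,0.65,0,0,0])

```text
time: 32.1
tool_pos: [0.5781, 0.083, 0.1612]
tcp_rot: [-0.253, 3.13, 0.003]
wrist_force: [-5.6, 3.7, -2.6]
width: 0.154
grip_force: 29.8
```

>>> move_arm(series=[1,0,0,0,0,0,0,3.5,0,0,0,0,0,0,3.5,0,0,0,0,0,0,3.5,0,0,-6,0,0,0,5.5,0,0,0,0,0,0])

```text
time: 32.72
tool_pos: [0.5806, 0.0816, 0.2263]
tcp_rot: [-0.252, 3.119, -0.001]
wrist_force: [0.3, -0.1, -0.0]
width: 0.611
grip_force: 0.0
```

```bash
python3 - <<'E'
from h import *
print(yawof(),need([.57,-.236,.20]),pose()[0])
print("stop",blob("top",(0,0,0),(179,255,45),(370,160,405,200),.03))
im=read_camera("side");d=cv2.inRange(cv2.cvtColor(im,cv2.COLOR_RGB2HSV),(0,0,0),(179,255,50))[100:225,290:360]
ys,xs=np.where(d);print(len(xs),xs.min()+290,xs.max()+290,ys.min()+100,ys.max()+100)
for t in(1.8,2.0):print(proj("side",tabpt('b',t,.083,0)))
E
```

```text
0.0009713327314404552 [  6.18 -31.17   2.6 ] [0.58061847 0.08157324 0.22630507]
stop (61.0, (382.39344262295083, 179.11475409836066), array([ 0.56548401, -0.23421248,  0.03      ]))
658 331 359 100 179
[341.69933393 145.84803202]
[347.15729927 146.31546107]
```

>>> move_arm(series=[5.5,1,-5.2,0.4,0,0,0,5.5,1,-5.2,0.4,0,0,0,5.5,1,-5.2,0.4,0,0,0,5.5,1,-5.2,0.4,0,0,0,5.5,1,-5.2,0.4,0,0,0])

```text
time: 33.45
tool_pos: [0.5678, -0.1844, 0.1979]
tcp_rot: [0.253, -3.129, -0.001]
wrist_force: [0.8, 0.5, 0.1]
width: 0.646
grip_force: 0.0
```

>>> move_arm(series=[5.5,1,-5.2,0.4,0,0,0,5.5,0,0,0,0,0,0,5.5,0,0,0,0,0,0])

```text
time: 33.83
tool_pos: [0.5667, -0.2355, 0.1942]
tcp_rot: [0.252, -3.129, -0.003]
wrist_force: [-0.5, 0.7, -0.1]
width: 0.641
grip_force: 0.0
```

```bash
python3 - <<'E'
from h import *
print(yawof(),need([.571,-.2358,.028]),pose()[0])
E
```

```text
-0.042778221059931454 [-0.45 -0.13 16.62] [ 0.56673997 -0.23545206  0.19421937]
```

>>> move_arm(series=[5.5,-0.45,0,3,0,0,0,5.5,0,0,5,0,0,0,5.5,0,0,5,0,0,0,5.5,0,0,3.6,0,0,0,5.5,0,0,0,0,0,0])

```text
time: 34.45
tool_pos: [0.5689, -0.2318, 0.0258]
tcp_rot: [0.256, -3.124, -0.007]
wrist_force: [-0.6, 0.9, -0.7]
width: 0.645
grip_force: 0.0
```

>>> move_arm(series=[1.8,0,0,0,0,0,0,1.8,0,0,0,0,0,0,1.8,0,0,0,0,0,0,1.8,0,0,0,0,0,0,1.8,0,0,0,0,0,0])

```text
time: 35.08
tool_pos: [0.5744, -0.2357, 0.0324]
tcp_rot: [-0.253, 3.127, -0.003]
wrist_force: [-0.1, 1.8, 7.5]
width: 0.265
grip_force: 30.0
```

>>> move_arm(series=[1.8,0,0,-2,0,0,0,1.8,0,0,-5,0,0,0,1.8,0,0,-5,0,0,0,1.8,0,0,-5,0,0,0,1.8,0,0,0,0,0,0])

```text
time: 35.7
tool_pos: [0.5757, -0.2369, 0.2076]
tcp_rot: [-0.252, 3.121, -0.01]
wrist_force: [-0.3, -0.8, -0.2]
width: 0.267
grip_force: 29.5
```

```bash
python3 - <<'E'
from h import *
s=read_state();print(s['width']*85,s['grip_force'],s['wrist_force'],pose()[0],yawof(),need(world('b',0,.2)))
E
```

```text
22.659955881733186 29.46069896221161 [-0.30781561 -0.75092424 -0.23481252] [ 0.57565574 -0.23691653  0.20758925] 0.005082771090430427 [ 0.84 31.34  0.53]
```

>>> move_arm(series=[1.8,0.1,5.22,0,0,0,0,1.8,0.1,5.22,0,0,0,0,1.8,0.1,5.22,0,0,0,0,1.8,0.1,5.22,0,0,0,0,1.8,0.1,5.22,0,0,0,0])

```text
time: 36.33
tool_pos: [0.5241, 0.0231, 0.1994]
tcp_rot: [0.253, -3.131, 0.0]
wrist_force: [0.7, 0.4, -0.3]
width: 0.266
grip_force: 29.6
```

>>> move_arm(series=[1.8,0.1,5.22,0,0,0,0,1.8,0,0,0,0,0,0,1.8,0,0,0,0,0,0])

```text
time: 36.7
tool_pos: [0.5155, 0.0729, 0.1994]
tcp_rot: [0.255, -3.131, 0.001]
wrist_force: [0.1, -0.4, -1.0]
width: 0.267
grip_force: 29.7
```

```bash
python3 - <<'E'
from h import *
s=read_state();print(s['width']*85,pose()[0],yawof(),need(world('b',0,.105)))
E
```

```text
22.662232909188504 [0.51551098 0.07287663 0.19944586] 0.07564780816419336 [-0.13 -0.2   9.44]
```

>>> move_arm(series=[1.8,-0.3,-0.15,3,0,0,0,1.8,0,0,3,0,0,0,1.8,0,0,2.5,0,0,0,1.8,0,0,0.9,0,0,0,1.8,0,0,0,0,0,0])

```text
time: 37.33
tool_pos: [0.5189, 0.0711, 0.1053]
tcp_rot: [0.251, -3.13, 0.0]
wrist_force: [-0.3, -0.2, 0.4]
width: 0.265
grip_force: 29.7
```

>>> move_arm(series=[4.2,0,0,0,0,0,0,4.2,0,0,0,0,0,0,4.2,0,0,0,0,0,0,2,0,0,-5,0,0,0,0,0,0,-5,0,0,0])

```text
time: 37.95
tool_pos: [0.5185, 0.0722, 0.2064]
tcp_rot: [0.254, -3.13, 0.0]
wrist_force: [1.6, 0.4, 0.4]
width: 0.073
grip_force: 0.0
```

```bash
python3 - <<'E'
from h import *
s=read_state();print(s['width']*85,s['wrist_force'],pose()[0],yawof(),need(world('b',.11,.155)))
c=calibration("wrist");im=read_camera("wrist")
for z in(.03,.045,.06,.093):
    u=proj("wrist",world('b',0,z),c).astype(int);print(z,u,im[u[1]-2:u[1]+3,u[0]-2:u[0]+3].reshape(-1,3).mean(0).round())
cv2.imwrite("pics/w7.png",im[:,:,::-1])
E
```

```text
6.211817002153585 [1.62492091 0.39499132 0.37786231] [0.5184695  0.07215765 0.20637232] 0.037157025713300484 [-10.85  -0.1    5.12]
0.03 [318 175] [54. 47. 42.]
0.045 [318 178] [56. 49. 44.]
0.06 [318 182] [57. 50. 45.]
0.093 [318 192] [70. 62. 56.]
```

The tube interior is dark, so the stop is in. Closing black.

>>> move_arm(series=[0,-5.5,0,0,0,0,0,0,-5.4,0,0,0,0,0,0,0,0,5.1,0,0,0,0,3,0,0,0,0,0,0,3,0,0,0,0,0])

```text
time: 38.62
tool_pos: [0.5668, 0.08, 0.1531]
tcp_rot: [0.254, -3.129, 0.0]
wrist_force: [1.1, -0.2, 0.2]
width: -0.002
grip_force: 0.4
```

>>> move_arm(series=[0,3,0,0,0,0,0,0,3,0,0,0,0,0,0,0,0,1.6,0,0,0,0,0,0,1.6,0,0,0,0,0,0,1.4,0,0,0])

```text
time: 39.25
tool_pos: [0.5086, 0.0704, 0.1072]
tcp_rot: [0.254, -3.13, 0.0]
wrist_force: [-0.8, -0.1, 1.2]
width: 0.004
grip_force: 0.5
```

>>> move_arm(series=[0,0,0,0.7,0,0,0,0,0,0,0,0,0,0])

```text
time: 39.5
tool_pos: [0.5084, 0.0703, 0.1043]
tcp_rot: [0.254, -3.128, 0.0]
wrist_force: [-13.6, -1.7, 26.2]
width: 0.003
grip_force: 13.2
```

>>> move_arm(series=[0,0,0,-6,0,0,0,0,0,0,-6,0,0,0,0,0,-6,0,0,0,0,0,0,-6,0,0,0,0,0,0,-6,0,0,0,0])

```text
time: 40.12
tool_pos: [0.5381, -0.1089, 0.221]
tcp_rot: [-0.255, 3.131, 0.0]
wrist_force: [0.6, -0.8, 0.6]
width: 0.002
grip_force: 0.0
```

```bash
python3 - <<'E'
from h import *
im=read_camera("side")[90:210,270:390,::-1];im2=read_camera("top")[150:240,195:425,::-1]
o=np.zeros((600,800,3),np.uint8);o[:300,:300]=cv2.resize(im,(300,300),interpolation=2)
o[300:588,:736]=cv2.resize(im2,None,fx=3.2,fy=3.2,interpolation=2)
w=cv2.imread("pics/w7.png")[80:280,120:600];o[:200,310:790]=w
cv2.imwrite("pics/end.png",o)
E
```

```text
(no output)
```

View pics/end.png

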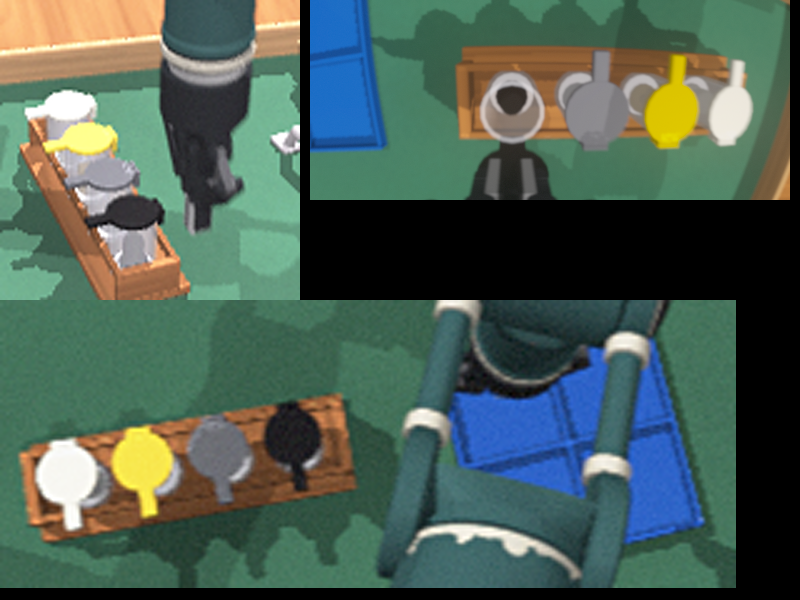

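All four caps are shut, the stop is in the black tube (514,100), and the tray is empty where it can be seen. Handing in.

```bash
python3 -c "
from workcell import *
print(read_state()['time'],finish_job())"
```

```text
the job is handed in; nothing more can be done
40.225 None
```

Job handed in at 40.2 s: all four fixings were dropped into their tubes and all four caps pressed shut (the knob's landing in the white tube was less clearly seen than the other three), but I viewed 15 pictures, one over the 14 allowed.

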